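Shut and clip down the cracker keeper

TASK

Close the cracker keeper on the tasting counter: set its wooden lid squarely into the mouth and let go, then fold the four hinged clips over the lid one by one: the robot's side, the opposite side, then left, then right. Bed each clip flat with a steady push of about 20 N for half a second (they crack beyond 30) before the next. Leave the other things where they are.

Things in the scene. Friction and masses are not known exactly. Their poses are not given: they have to be found in the camera images.
- keeper: The cracker keeper: open steel box 160 (its x) x 120 (its y) x 80 mm high, wall 5 mm, fixed to the counter. Origin: centre of its underside, z up. Mid-side, 8 mm outside each wall and 88 mm above the underside, is the horizontal hinge pin of a steel clip (pins at keeper x = -88, x = +88, y = +68, y = -68 mm). Clips crack and the box dents if pushed with more than about 30 N.
- mouth (a point): Centre of the keeper's mouth (150 x 110 mm inside) at rim height, 80 mm above its underside; axes as the keeper's. A black rubber gasket on the rim, one strip per side, each sprung by itself (about 1.2 N/mm), stands 4 mm above the rim and can be squeezed flush with it.
- lid: Wooden lid, 0.25 kg, loose on the counter, right way up. Origin: centre of its underside. Plug 10 mm deep (lower half 137 x 97, upper 145 x 105 mm: 2.5 mm to spare a side in the mouth), flange 160 (x) x 120 (y) x 6 mm, bar grip 50 (x) x 14 (y) x 30 mm high centred, top at 46 mm. Fits either way round; origin 73.5 mm above the keeper's on the free gasket, 70 fully down.
- clip_front (a joint): Angle (rad) of the clip on the robot's side (-x of the keeper). 0: flat on the lid, lid fully down; 1.57: upright; 2.1: leaning out, its stop. Steel plate 40 mm wide, 4 mm thick, reaching 40 mm from the pin, pin in mid-thickness. Stiff: stays where left, takes 0.12 N m (4 to 5 N at 27 mm from the pin), some newtons more in the last 0.5 rad as the gasket is squeezed; then it stops hard on the lid.
- tip_front (a point): Middle of the free edge of the clip on the robot's side (-x of the keeper), 40 mm from its hinge pin, in mid-thickness. x points from the pin to the edge, y along the pin; z out of the face that is on top when folded.
- clip_back (a joint): Angle (rad) of the clip on its +x side. 0: flat on the lid, lid fully down; 1.57: upright; 2.1: leaning out, its stop. Steel plate 40 mm wide, 4 mm thick, reaching 40 mm from the pin, pin in mid-thickness. Stiff: stays where left, takes 0.12 N m (4 to 5 N at 27 mm from the pin), some newtons more in the last 0.5 rad as the gasket is squeezed; then it stops hard on the lid.
- tip_back (a point): Middle of the free edge of the clip on its +x side, 40 mm from its hinge pin, in mid-thickness. x points from the pin to the edge, y along the pin; z out of the face that is on top when folded.
- clip_left (a joint): Angle (rad) of the clip on its +y side. 0: flat on the lid, lid fully down; 1.57: upright; 2.1: leaning out, its stop. Steel plate 40 mm wide, 4 mm thick, reaching 40 mm from the pin, pin in mid-thickness. Stiff: stays where left, takes 0.12 N m (4 to 5 N at 27 mm from the pin), some newtons more in the last 0.5 rad as the gasket is squeezed; then it stops hard on the lid.
- tip_left (a point): Middle of the free edge of the clip on its +y side, 40 mm from its hinge pin, in mid-thickness. x points from the pin to the edge, y along the pin; z out of the face that is on top when folded.
- clip_right (a joint): Angle (rad) of the clip on its -y side. 0: flat on the lid, lid fully down; 1.57: upright; 2.1: leaning out, its stop. Steel plate 40 mm wide, 4 mm thick, reaching 40 mm from the pin, pin in mid-thickness. Stiff: stays where left, takes 0.12 N m (4 to 5 N at 27 mm from the pin), some newtons more in the last 0.5 rad as the gasket is squeezed; then it stops hard on the lid.
- tip_right (a point): Middle of the free edge of the clip on its -y side, 40 mm from its hinge pin, in mid-thickness. x points from the pin to the edge, y along the pin; z out of the face that is on top when folded.
- bottle_a: Full wine bottle, 74 mm wide, 290 mm tall, on the counter; bystander, leave it where it is. Origin: centre of its underside.
- bottle_b: Full half-size wine bottle, 60 mm wide, 200 mm tall, on the counter; bystander, leave it where it is. Origin: centre of its underside.
- tumbler: White ceramic cup, 68 mm wide, 85 mm tall, on the counter; bystander, leave it where it is. Origin: centre of its underside.
- bowl: Terracotta bowl, 110 mm wide, 45 mm tall, on the counter; bystander, leave it where it is. Origin: centre of its underside.
- knife: Cheese spreader with wooden handle, 200 mm long, lying flat, on the counter; bystander, leave it where it is. Origin: on its underside, at mid-length.
- jar: Glass jar with steel cap, 68 mm wide, 80 mm tall, on the counter; bystander, leave it where it is. Origin: centre of its underside.
- coaster: Cork coaster, 96 mm wide, 10 mm thick, on the counter; bystander, leave it where it is. Origin: centre of its underside.

How it is judged:
By the outcome, as a careful person would: the job done as asked, in the order asked, and still so for the second after the job is handed in, with the robot touching nothing.
It also fails if it takes over 70 s, if anything falls off the work surface, if the arm or the gripper's body presses on something with over 40 N, if the wrist force passes 120 N, or if a joint passes its speed limit or range.

ROBOT

A 7-joint arm with a two-finger parallel gripper is mounted at the origin on the work surface. World frame = base frame: x ahead of the robot, y to its left, z up, the work surface at z = 0. Lengths are in mm, angles in rad, forces in N, time in s.
With the tool pointing down it reaches from about 400 to 900 mm from the base axis. Payload 5.5 kg.
Tool frame: the origin (TCP) lies midway between the tips of the shut fingers; the grasp point (between the pads) lies 19 mm behind it; z points along the fingers, y is the line along which they close (so a half turn about z gives the same grasp; the last joint's range is limited). The gripper opens to 92 mm and grips with 3 to 60 N. Pads are 19 mm wide; open, the fingers measure 130 mm over their backs; the gripper's body (75 mm by 190 mm) begins 47 mm behind the grasp point.
Start: joints at [1.388, 0.501, -0.427, 1.55, 0.221, 1.138, -0.21], TCP at [280.298, -586.458, 226.729] pointing down, gripper open.
Joint ranges: [-2.88, 2.88], [-0.31, 2.03], [-1.54, 1.56], [0.2, 2.42], [-1.41, 4.55], [0.19, 2.02], [-2.57, 2.57]. Speed limits (rad/s): [2.57, 2.57, 3.14, 3.14, 3.14, 3.14, 3.14].

INTERFACE

Orientations are given as a unit quaternion [x, y, z, w].
In Python, from rig import env gives the robot as it stands.
- The arm moves only by the shell command python3 -m pendant 'ROWS' [OPENING] [FORCE]. ROWS is JSON, one flat list of numbers, 6 for each row, row after row: the shift along the tool's x, y, z in m, then the turn, a rotation vector about the tool's x, y, z in rad. A call has 1 to 10 rows; each row is the pose to reach, as a shift and turn from the pose commanded when the call began, along the tool's axes at that moment; what a row does not reach only later rows make up. A row lasts 1/8 s, in which the tool goes at most 62.5 mm and 10.7 degrees, less where a joint would pass 70% of its speed; a pose out of reach is approached as far as the arm can. A call with a gripper value outside its range is refused whole. OPENING is the finger opening in m, from 0 to 0.0918, set as the call begins (- or left out, the last holds). The fingers move at their own pace and stop on an object; FORCE is the grip in N (left out, the last holds). Time passes only in rows, so rows that repeat a pose let the fingers close. It gives the time, the measured TCP pose, the force, the opening and the grip force at its end, in the units of the state.
- env.read_state(): the state, without advancing time (a new reading comes with each control period).
- env.grab_frame(name): name is "scene" or "top" or "wrist"; returns the picture (384x512x3 uint8, blue, green, red); there is no depth.
- env.calibration(name): a dict with "intrinsics" (3x3 intrinsics, pixels), "xyz" and "attitude" of the camera in the world. Camera axes: x right, y down, z forward; pixel columns grow to the right and rows downward; lengths in mm; the calibration is good to about 2 mm. A picture is of the moment at which its call begins: read the wrist's pose just before it. calibration takes no time and is no camera call; for the wrist camera it gives the pose at the moment of the call.
- env.close_job(): hands the job in; it is judged then, once.
The state is a dict: "t": time; "qpos": joint angles; "qd": joint speeds; "joint_efforts": joint torques, N m; "tool_pos": TCP position; "tool_rot": TCP orientation; "contact_force": force on the tool from outside, world axes, zero at the start; "ft_torque": the same for the moment, N m; "gripper_width": opening from 0.0 (shut) to 1.0 (fully open); "gripper_force": force on a finger pad.
Only numpy, scipy, OpenCV 4.12 (cv2) and the standard library are available. Lean on these libraries where they do the work, as an engineer would, in place of code of your own. Each camera call takes 0.05 s, during which the arm holds its last target. There are 200 camera calls.

## Working session

There is one attempt and no reset: what is moved stays moved. The work goes in short steps, Python scripts to look and compute and a shell command to move; the robot and the scene stay as the last step left them, time stands still between calls to the robot, and variables do not carry over. Pictures are saved under pics/ and viewed, at most 10 in all, crops included, and the job is handed in when it is done.

```bash
ls; mkdir -p pics; python3 - <<'E'
from rig import env
import cv2
for n in ("scene","top"):
    im=env.grab_frame(n); cv2.imwrite(f"pics/{n}0.png",cv2.resize(im,(800,600),interpolation=cv2.INTER_CUBIC))
    c=env.calibration(n); print(n,c)
s=env.read_state(); print(s)
E
```

```text
pics
scene {'intrinsics': array([[443.11068063,   0.        , 253.35814843],
       [  0.        , 443.11068063, 199.69342956],
       [  0.        ,   0.        ,   1.        ]]), 'xyz': array([1348.81843874,   45.19725067, 1143.66680751]), 'attitude': array([ 0.65117239,  0.69182729, -0.23055219, -0.21022656])}
top {'intrinsics': array([[384.49945988,   0.        , 257.33169821],
       [  0.        , 384.49945988, 197.42529263],
       [  0.        ,   0.        ,   1.        ]]), 'xyz': array([ 335.58876183,    7.8419839 , 1257.36034128]), 'attitude': array([ 0.71068782, -0.69688637,  0.07307603, -0.0627065 ])}
{'t': 0.1, 'qpos': array([ 1.38817303,  0.50177711, -0.42679905,  1.55136549,  0.22077503,
        1.13831538, -0.21030872]), 'qd': array([-3.16222429e-03, -3.43447913e-03, -2.35582811e-03, -4.10169464e-03,
       -6.61642410e-05, -2.30956874e-04,  1.58472109e-04]), 'joint_efforts': array([-1.20132614e-02, -5.67864811e+01, -5.83883241e+00, -2.79908806e+01,
       -6.91097486e-02,  2.41003954e-02,  4.94205449e-05]), 'tool_pos': array([ 279.96595781, -585.89165051,  225.75856018]), 'tool_rot': array([ 9.75254661e-01,  2.21082610e-01, -1.61722932e-04, -8.94063091e-04]), 'contact_force': array([-0.31726456, -0.06101081,  0.78249426]), 'ft_torque': array([-0.0124515 ,  0.00193571,  0.01659659]), 'gripper_force': 0.0, 'gripper_width': 0.9987593979480569}
```

View pics/scene0.png

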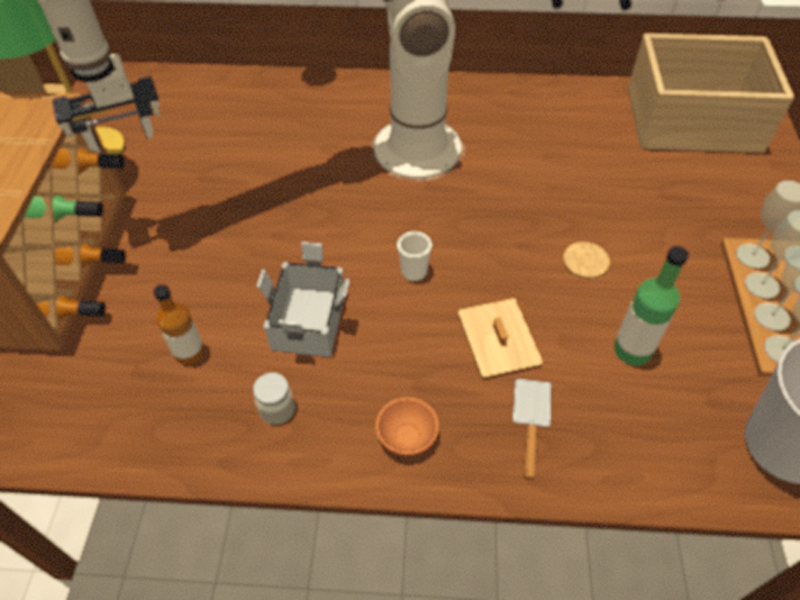

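View pics/top0.png

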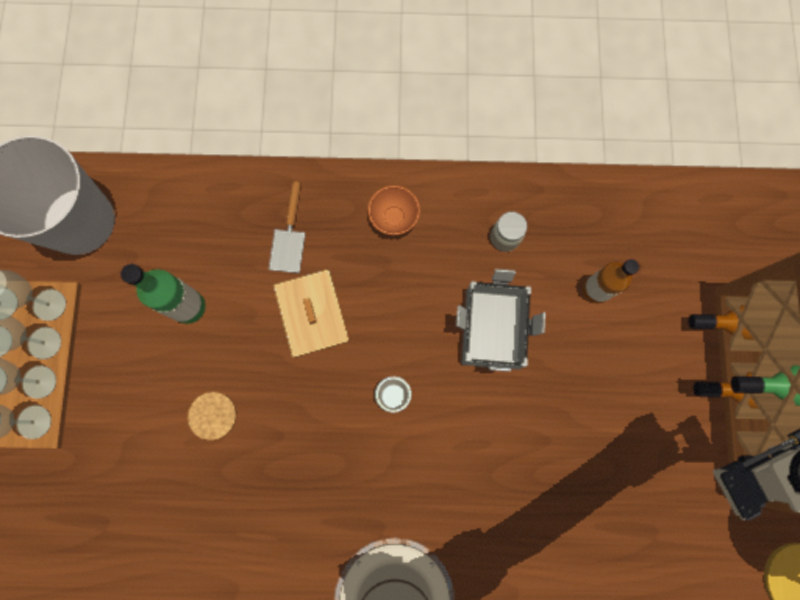

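The scene view shows the keeper at about (308,305), with the lid at (500,338) clear of it. In the top view the keeper is at (497,325). The lid corners are at (276,285), (328,271), (347,339) and (294,356), and bottle_b's base is at about (598,292). Next I'll turn these into positions.

```bash
cat > h.py <<'E'
import numpy as np, cv2
from rig import env
from scipy.spatial.transform import Rotation as R
K=800/512
def px2w(cal,u,v,z):
    "full-res pixel -> world at height z"
    d=R.from_quat(cal['attitude']).apply(np.linalg.inv(cal['intrinsics'])@[u,v,1]); p=cal['xyz']
    return p+d*(z-p[2])/d[2]
def w2px(cal,P):
    c=(R.from_quat(cal['attitude']).inv().apply(np.atleast_2d(P)-cal['xyz']))@cal['intrinsics'].T
    return c[:,:2]/c[:,2:]
def goto(x,y,z,yaw):
    "delta (m, rotvec) in tool axes from the current pose to a tool-down pose whose tool x lies at yaw (rad)"
    s=env.read_state(); r=R.from_quat(s['tool_rot'])
    t=R.from_euler('z',yaw)*R.from_euler('x',np.pi)
    return np.r_[r.inv().apply(np.array([x,y,z])-s['tool_pos'])/1000,(r.inv()*t).as_rotvec()].round(4)
E
python3 - <<'E'
from h import *
np.set_printoptions(precision=1,suppress=True)
c=env.calibration('top')
def f(pts,z): return np.array([px2w(c,u/K,v/K,z)[:2] for u,v in pts])
L=f([(276,285),(328,271),(347,339),(294,356)],16); print('lid',L,L.mean(0),np.linalg.norm(np.roll(L,-1,0)-L,axis=1))
e=L[1]-L[2];e2=L[0]-L[3];print(np.degrees(np.arctan2((e+e2)[1],(e+e2)[0])))
k=f([(465,284),(530,287),(527,370),(463,364)],84);print('keeper',k,k.mean(0),np.linalg.norm(np.roll(k,-1,0)-k,axis=1))
e=k[0]-k[3]+k[1]-k[2];print(np.degrees(np.arctan2(e[1],e[0])))
for n,p,z in [('bottleb',(597,292),0),('jar',(512,227),80),('tumbler',(393,394),85),('bowl',(394,210),45),('bottlea',(185,308),0)]: print(n,f([p],z))
print(goto(0,0,0,0))
E
```

```text
lid [[622.4 259.2]
 [655.3 150.7]
 [510.4 105.2]
 [472.7 213.4]] [565.2 182.1] [113.3 152.  114.5 156.6]
17.21921004624399
keeper [[ 617.  -132.9]
 [ 613.7 -263.8]
 [ 446.8 -254.1]
 [ 456.  -128.6]] [ 533.4 -194.9] [131.  167.2 125.8 161. ]
-2.4341082976370156
bottleb [[ 625.7 -427.9]]
jar [[ 740.6 -230.5]]
tumbler [[395.2   7.2]]
bowl [[784.5  13.1]]
bottlea [[571.9 451.7]]
[ 0.  -0.6  0.2 -0.   0.   0.4]
```

```bash
python3 -c "
from h import *
print(goto(533,-195,350,-.042)); print(goto(565,182,250,.30))"
```

```text
[ 3.969e-01 -2.438e-01 -1.238e-01 -1.800e-03  4.000e-04  4.878e-01]
[ 5.883e-01 -5.700e-01 -2.320e-02 -1.800e-03  1.000e-04  1.458e-01]
```

```bash
python3 -m pendant '[0.397,-0.244,-0.124,0,0,0.488, 0.397,-0.244,-0.124,0,0,0.488, 0.397,-0.244,-0.124,0,0,0.488, 0.397,-0.244,-0.124,0,0,0.488, 0.397,-0.244,-0.124,0,0,0.488, 0.397,-0.244,-0.124,0,0,0.488, 0.397,-0.244,-0.124,0,0,0.488, 0.397,-0.244,-0.124,0,0,0.488, 0.397,-0.244,-0.124,0,0,0.488, 0.397,-0.244,-0.124,0,0,0.488]' 0.06 25
python3 - <<'E'
from h import *
c=env.calibration('wrist'); im=env.grab_frame('wrist'); np.save('w1.npy',np.array([c['xyz'],c['attitude'][:3]]));print(c)
import pickle; pickle.dump((c,im),open('w1.pkl','wb'))
cv2.imwrite('pics/w1.png',cv2.resize(im,(800,600),interpolation=cv2.INTER_CUBIC))
E
```

```text
t: 1.35
tool_pos: [532.7, -195.7, 350.1]
tool_rot: [1.0, -0.021, -0.001, 0.0]
contact_force: [-0.0, -0.8, -0.1]
gripper_width: 0.653
gripper_force: 0.0
{'intrinsics': array([[345.18916445,   0.        , 255.44815625],
       [  0.        , 345.18916445, 181.87955571],
       [  0.        ,   0.        ,   1.        ]]), 'xyz': array([ 599.14275089, -198.84688368,  507.71835441]), 'attitude': array([-0.68636295,  0.71618414,  0.09091709, -0.08786508])}
```

View pics/w1.png

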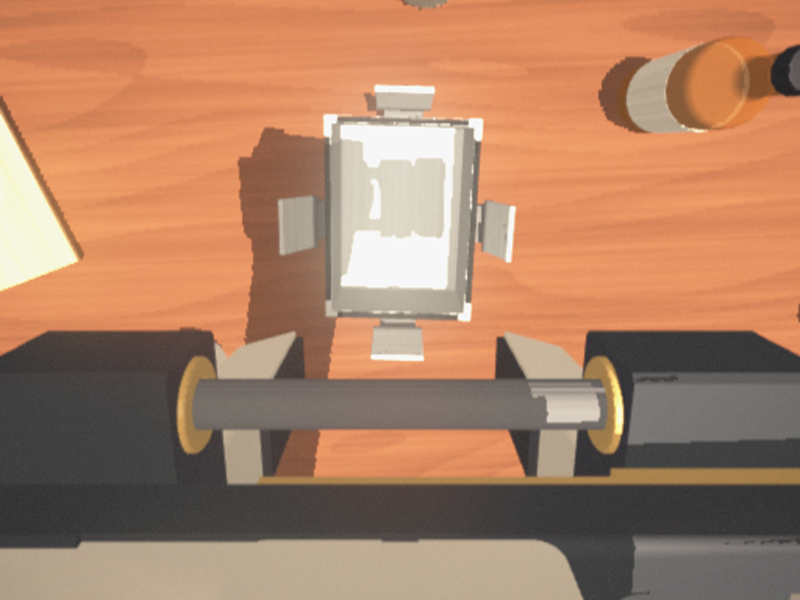

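The wrist view shows all four clips leaning outward and the mouth clear. The rim corners are near (327,117), (480,122), (468,318) and (328,314). I'll enlarge a crop to get them more exactly.

```bash
python3 - <<'E'
import pickle,cv2
c,im=pickle.load(open('w1.pkl','rb'))
cv2.imwrite('pics/w1c.png',cv2.resize(im[45:240,170:340],(510*1,585),interpolation=cv2.INTER_CUBIC))
E
```

```text
(no output)
```

View pics/w1c.png

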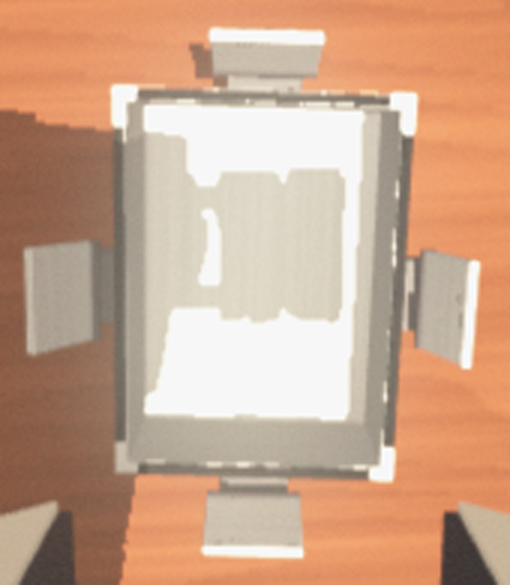

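The crop shows the outer rim corners at (111,86), (417,94), (392,481) and (115,472). The clips' free edges are centred near (268,36) at the back, (252,551) at the front, (27,301) on the left and (472,315) on the right.

```bash
python3 - <<'E'
from h import *
import pickle
from scipy.optimize import least_squares
np.set_printoptions(precision=2,suppress=True)
c,im=pickle.load(open('w1.pkl','rb'))
f=lambda p:np.array(p)/3+[170,45]
obs=f([(111,86),(417,94),(392,481),(115,472)])
loc=np.array([(80,60,80),(80,-60,80),(-80,-60,80),(-80,60,80.)])
W=lambda q,l:R.from_euler('z',q[2]).apply(l)+[q[0],q[1],0]
r=least_squares(lambda q:(w2px(c,W(q,loc))-obs).ravel(),[533,-195,0])
print(r.x,np.degrees(r.x[2]),r.fun)
T={'front':((252,551),(-1,0),88),'back':((268,36),(1,0),88),'left':((27,301),(0,1),68),'right':((472,315),(0,-1),68)}
for n,(p,d,D) in T.items():
    d=np.array(d)
    g=lambda a:W(r.x,np.array([[*(d*(D-40*np.cos(a))),88+40*np.sin(a)]]))
    s=least_squares(lambda a:(w2px(c,g(a[0]))-f(p)).ravel(),[1.8]); print(n,s.x,s.fun,g(s.x[0]))
print(goto(565,182,230,.30))
E
```

```text
[ 539.01 -197.7    -0.07] -3.998110039802249 [ 0.44  0.02 -0.35  0.26 -0.12 -0.5   0.02  0.13]
front [1.76] [0.08 0.  ] [[ 443.72 -191.04  127.29]]
back [1.77] [-0.4  -0.01] [[ 634.66 -204.39  127.21]]
left [2.06] [-0.05  0.39] [[ 545.05 -111.24  123.37]]
right [1.85] [0.   0.16] [[ 533.49 -276.68  126.41]]
[ 0.02 -0.38  0.12  0.    0.   -0.34]
```

The fit is good, with residuals under half a pixel: keeper at (539, -197.7), yaw -4.0°. Now to the lid.

```bash
python3 -m pendant '[0.020,-0.380,0.12,0,0,-0.34, 0.020,-0.380,0.12,0,0,-0.34, 0.020,-0.380,0.12,0,0,-0.34, 0.020,-0.380,0.12,0,0,-0.34, 0.020,-0.380,0.12,0,0,-0.34, 0.020,-0.380,0.12,0,0,-0.34, 0.020,-0.380,0.12,0,0,-0.34, 0.020,-0.380,0.12,0,0,-0.34]'
python3 - <<'E'
from h import *
import pickle
c=env.calibration('wrist'); im=env.grab_frame('wrist'); pickle.dump((c,im),open('w2.pkl','wb'))
cv2.imwrite('pics/w2.png',cv2.resize(im,(800,600),interpolation=cv2.INTER_CUBIC))
E
```

```text
t: 2.4
tool_pos: [568.4, 184.3, 229.3]
tool_rot: [0.989, 0.149, -0.001, -0.0]
contact_force: [-0.7, -0.9, 0.2]
gripper_width: 0.653
gripper_force: 0.0
```

View pics/w2.png

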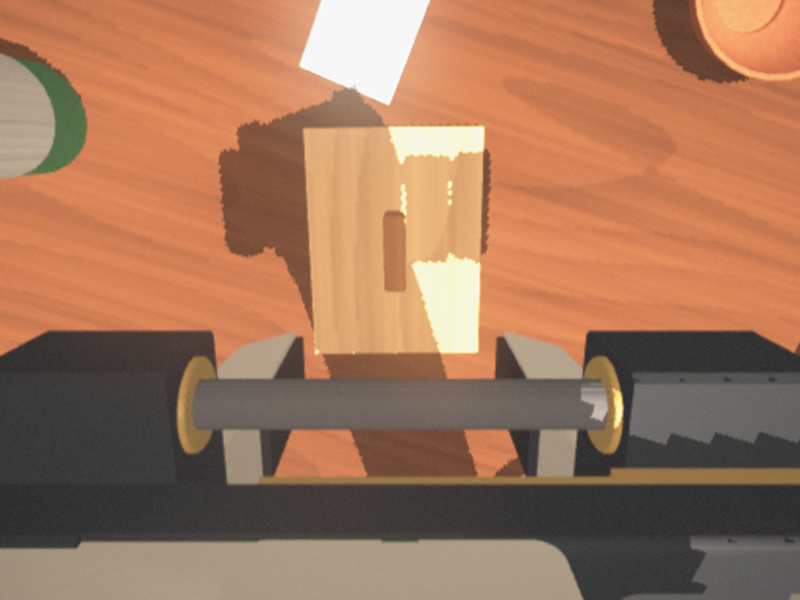

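The lid corners in this view are at (303,128), (484,126), (478,353) and (316,354). The bar grip runs from (395,211) to (395,291).

```bash
python3 - <<'E'
from h import *
import pickle
from scipy.optimize import least_squares
np.set_printoptions(precision=4,suppress=True)
c,im=pickle.load(open('w2.pkl','rb'))
obs=np.array([(303,128),(484,126),(478,353),(316,354)])/K
loc=np.array([(80,60,16),(80,-60,16),(-80,-60,16),(-80,60,16.)])
W=lambda q,l:R.from_euler('z',q[2]).apply(l)+[q[0],q[1],0]
r=least_squares(lambda q:(w2px(c,W(q,loc))-obs).ravel(),[565,182,.3])
print(r.x,np.degrees(r.x[2]),r.fun, w2px(c,W(r.x,np.array([[25,0,46],[-25,0,46.]])))*K)
print(goto(r.x[0],r.x[1],60,r.x[2]),goto(r.x[0],r.x[1],20,r.x[2]))
E
```

```text
[565.0798 185.7476   0.3115] 17.84546567137214 [-0.1108  0.0719  0.3297 -0.0874  0.2631 -0.2217 -0.5074  0.2949] [[394.4067 216.1334]
 [395.4816 292.3468]]
[-0.0025 -0.0046  0.1698  0.0006  0.0019 -0.0143] [-0.0025 -0.0046  0.2098  0.0006  0.0019 -0.0143]
```

```bash
python3 -m pendant '[-0.0025,-0.0046,0.06,0,0,-0.014, -0.0025,-0.0046,0.12,0,0,-0.014, -0.0025,-0.0046,0.17,0,0,-0.014, -0.0025,-0.0046,0.195,0,0,-0.014, -0.0025,-0.0046,0.207,0,0,-0.014, -0.0025,-0.0046,0.207,0,0,-0.014]'
python3 -m pendant '[0,0,0,0,0,0, 0,0,0,0,0,0, 0,0,0,0,0,0, 0,0,0,0,0,0]' 0 30
python3 -m pendant '[0,0,0,0,0,0, 0,0,-0.06,0,0,0, 0,0,-0.12,0,0,0, 0,0,-0.15,0,0,0, 0,0,-0.15,0,0,0]'
python3 -c "
from h import *
print(goto(539,-197.7,174,-.0698),env.read_state()['gripper_width']*92)"
```

```text
t: 3.2
tool_pos: [566.0, 185.5, 23.7]
tool_rot: [0.988, 0.154, -0.0, 0.0]
contact_force: [0.1, 0.5, 0.3]
gripper_width: 0.653
gripper_force: 0.0
t: 3.7
tool_pos: [565.7, 187.4, 24.1]
tool_rot: [0.988, 0.155, 0.0, 0.0]
contact_force: [0.2, -0.0, -0.2]
gripper_width: 0.268
gripper_force: 0.0
t: 4.32
tool_pos: [567.1, 188.1, 176.2]
tool_rot: [0.988, 0.155, 0.002, -0.0]
contact_force: [0.6, 0.2, -2.8]
gripper_width: 0.15
gripper_force: 30.0
[-0.1451  0.3586  0.0016 -0.0005 -0.005   0.3815] 13.757830041561036
```

```bash
python3 -m pendant '[-0.145,0.3586,-0.01,0,0,0.3815, -0.145,0.3586,-0.01,0,0,0.3815, -0.145,0.3586,-0.01,0,0,0.3815, -0.145,0.3586,-0.01,0,0,0.3815, -0.145,0.3586,-0.01,0,0,0.3815, -0.145,0.3586,-0.01,0,0,0.3815, -0.145,0.3586,-0.01,0,0,0.3815, -0.145,0.3586,-0.01,0,0,0.3815, -0.145,0.3586,-0.01,0,0,0.3815]'
python3 - <<'E'
from h import *
import pickle
c=env.calibration('wrist'); s=env.read_state(); im=env.grab_frame('wrist'); pickle.dump((c,im,s),open('w3.pkl','wb'))
cv2.imwrite('pics/w3.png',cv2.resize(im,(800,600),interpolation=cv2.INTER_CUBIC))
P=[]
for i in range(3): P.append(np.r_[s['tool_pos'],2*np.arctan2(s['tool_rot'][1],s['tool_rot'][0]),s['contact_force']]); env.grab_frame('top'); s=env.read_state()
print(np.round(P,3))
E
```

```text
t: 5.45
tool_pos: [537.4, -195.8, 182.8]
tool_rot: [0.999, -0.033, -0.001, -0.001]
contact_force: [0.0, 0.6, -1.6]
gripper_width: 0.153
gripper_force: 30.0
[[ 5.37413e+02 -1.95791e+02  1.82776e+02 -6.70000e-02  3.80000e-02
   5.79000e-01 -1.59800e+00]
 [ 5.37818e+02 -1.95847e+02  1.83366e+02 -6.60000e-02  3.51000e-01
   1.31700e+00 -1.58600e+00]
 [ 5.37871e+02 -1.96213e+02  1.83551e+02 -6.60000e-02  1.60100e+00
   3.52000e-01 -1.13600e+00]]
```

View pics/w3.png

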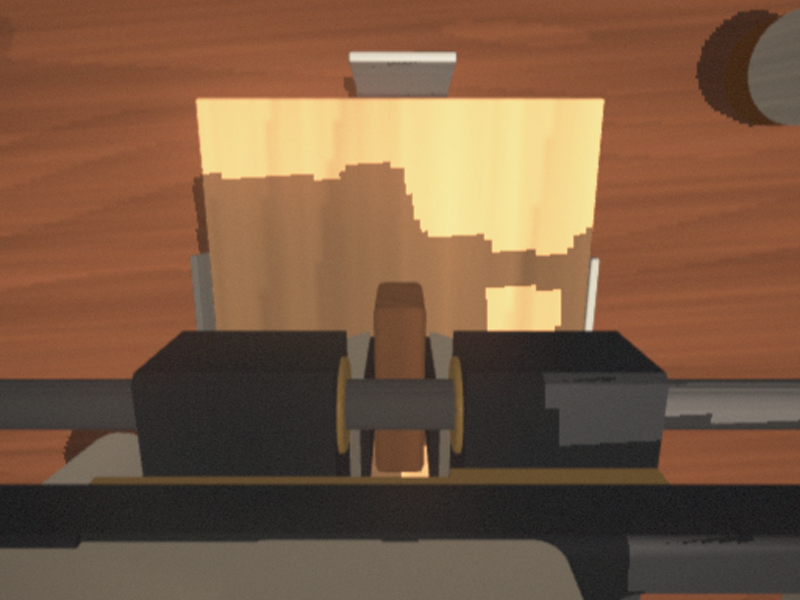

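The gripped lid's far flange corners are at (196,98) and (604,98), and its side edges pass through (213,330) and (588,330). The bar's end face has its foot at row 283 and its top at row 308. I'll fit the lid pose and compare it with the keeper.

```bash
python3 - <<'E'
from h import *
import pickle
from scipy.optimize import least_squares
np.set_printoptions(precision=2,suppress=True)
c,im,s=pickle.load(open('w3.pkl','rb'))
pts=np.array([(196,98),(604,98),(377,283),(423,283),(374.5,308),(425.5,308),(375,471),(424,471)])/K
loc=np.array([(80,60,16),(80,-60,16),(25,7,16),(25,-7,16),(25,7,46),(25,-7,46),(-25,7,46),(-25,-7,46.)])
def W(q,l): return R.from_euler('zy',[q[3],q[4]]).apply(l)+q[:3]
r=least_squares(lambda q:(w2px(c,W(q,loc))-pts).ravel(),[538,-196,160,-.07,0])
J=r.jac;print(r.x,r.fun.reshape(-1,2),'sd',np.sqrt(np.diag(np.linalg.inv(J.T@J)))*.5)
for e in (213,588):
    pass
print(w2px(c,W(r.x,np.array([[0,60,16],[-10,60,16],[0,-60,16],[-10,-60,16.]])))*K)
# keeper tips check
kq=[539.0,-197.7,0,-.0698,0]
print(w2px(c,W(kq,np.array([[88+40*.198,20,88+39.2],[88+40*.198,-20,88+39.2]])))*K)
print(s['tool_pos'])
E
```

```text
[ 536.95 -196.42  156.37   -0.07   -0.01] [[ 0.1   0.65]
 [-0.05  0.83]
 [ 0.64 -1.92]
 [-0.86 -1.9 ]
 [-0.52  0.19]
 [ 0.4   0.22]
 [ 0.43  0.76]
 [-0.15  0.79]] sd [0.13 0.09 0.35 0.   0.  ]
[[219.47 352.56]
 [222.01 380.19]
 [580.07 352.87]
 [577.47 380.5 ]]
[[349.37  57.  ]
 [458.02  57.34]]
[ 537.41 -195.79  182.78]
```

```bash
python3 -m pendant '[0.002,0.0012,0.01,0,0,0, 0.002,0.0012,0.03,0,0,0, 0.002,0.0012,0.05,0,0,0, 0.002,0.0012,0.065,0,0,0, 0.002,0.0012,0.070,0,0,0, 0.002,0.0012,0.074,0,0,0, 0.002,0.0012,0.077,0,0,0, 0.002,0.0012,0.079,0,0,0, 0.002,0.0012,0.080,0,0,0]'
python3 -m pendant '[0,0,0.0015,0,0,0, 0,0,0.0025,0,0,0, 0,0,0.0025,0,0,0]'
python3 - <<'E'
from h import *
import pickle
c=env.calibration('wrist'); s=env.read_state(); im=env.grab_frame('wrist'); pickle.dump((c,im,s),open('w4.pkl','wb'))
cv2.imwrite('pics/w4.png',cv2.resize(im,(800,600),interpolation=cv2.INTER_CUBIC)); print(s['tool_pos'])
E
```

```text
t: 6.78
tool_pos: [539.6, -199.9, 104.0]
tool_rot: [0.999, -0.035, 0.0, 0.0]
contact_force: [-0.5, -0.5, -0.9]
gripper_width: 0.148
gripper_force: 30.0
t: 7.15
tool_pos: [539.7, -199.9, 101.5]
tool_rot: [0.999, -0.035, 0.0, 0.0]
contact_force: [-0.7, -0.2, -0.7]
gripper_width: 0.151
gripper_force: 30.0
[ 539.69465695 -199.8725789   101.46026374]
```

View pics/w4.png

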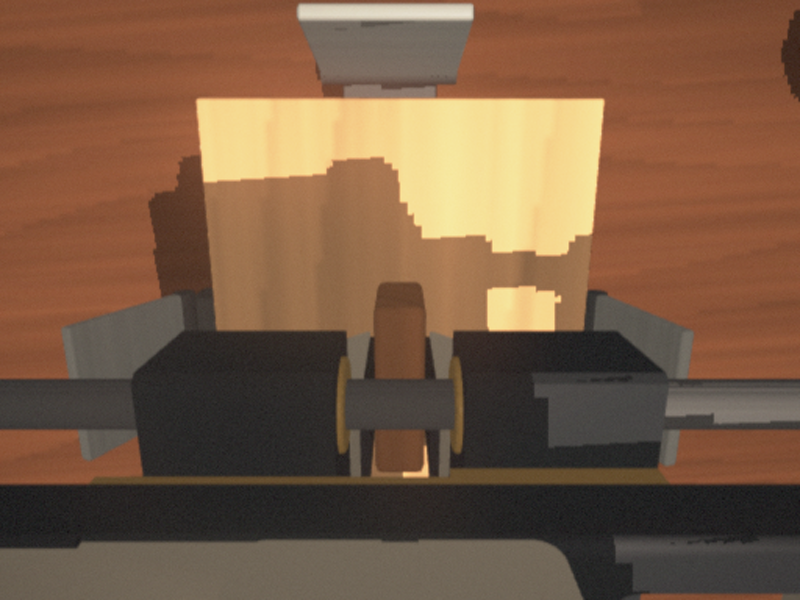

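The lid is not yet in contact. The back clip's edge spans (297..473, ~5–18), so it is centred at about 385, while the flange is centred at 400. The lid is therefore a few mm too far to the right, so I'll fit the offset.

```bash
python3 - <<'E'
from h import *
import pickle
from scipy.optimize import least_squares
np.set_printoptions(precision=2,suppress=True)
c,im,s=pickle.load(open('w4.pkl','rb'))
pts=np.array([(197,98.5),(604,98.5),(374.5,308),(425.5,308),(375,471),(424,471)])/K
loc=np.array([(80,60,16),(80,-60,16),(25,7,46),(25,-7,46),(-25,7,46),(-25,-7,46.)])
def W(q,l): return R.from_euler('zy',[q[3],q[4]]).apply(l)+q[:3]
r=least_squares(lambda q:(w2px(c,W(q,loc))-pts).ravel(),[538,-196,75,-.07,0]); print(r.x,abs(r.fun).max())
a=1.77
tip=np.array([[88-40*np.cos(a)+2*np.sin(a)*0,y,88+40*np.sin(a)] for y in (20,-20)])
print(w2px(c,W([539.0,-197.7,0,-.0698,0],tip))*K)
# solve keeper xy from clip tip given yaw
o=np.array([(297,11),(473,11)])/K
k=least_squares(lambda q:(w2px(c,W([q[0],q[1],0,q[2],0],tip))-o).ravel(),[539,-197.7,-.07]);print(k.x,k.fun)
e=np.array([539,-197.7])-r.x[:2]; y=r.x[3]; print('shift tool',e@[np.cos(y),np.sin(y)],e@[np.sin(y),-np.cos(y)])
print(env.read_state()['tool_pos'])
E
```

```text
[ 539.51 -200.49   74.56   -0.07   -0.01] 0.5211316774947363
[[298.29  12.52]
 [477.12  12.58]]
[ 539.34 -197.16   -0.07] [-0.94  0.04  0.94  0.03]
shift tool -0.7048276388458342 -2.7499749668849085
[ 539.7  -199.85  101.48]
```

```bash
python3 -m pendant '[0,0,-0.003,0,0,0, -0.0004,-0.003,-0.003,0,0,0, -0.0004,-0.003,-0.003,0,0,0, -0.0004,-0.003,-0.003,0,0,0, -0.0004,-0.003,-0.001,0,0,0, -0.0004,-0.003,0.001,0,0,0, -0.0004,-0.003,0.001,0,0,0]'
python3 -c "
from h import *
env.grab_frame('top');print(env.read_state()['tool_pos'],env.read_state()['contact_force'])"
```

```text
t: 8.07
tool_pos: [539.0, -196.7, 99.9]
tool_rot: [0.999, -0.035, -0.0, -0.0]
contact_force: [0.2, -1.1, -2.4]
gripper_width: 0.152
gripper_force: 30.0
[ 539.15318893 -196.71356245  100.04434742] [ 0.65181207 -1.51453867 -2.61700164]
```

```bash
python3 -m pendant '[0,0,0,0,0,0, 0,0,0,0,0,0, 0,0,-0.0,0,0,0]' 0.035
python3 -m pendant '[0,0,-0.04,0,0,0, 0,0,-0.09,0,0,0, 0,0,-0.12,0,0,0, 0,0,-0.12,0,0,0]'
python3 - <<'E'
from h import *
import pickle
c=env.calibration('wrist'); s=env.read_state(); im=env.grab_frame('wrist'); pickle.dump((c,im,s),open('w5.pkl','wb'))
cv2.imwrite('pics/w5.png',cv2.resize(im,(800,600),interpolation=cv2.INTER_CUBIC)); print(s['tool_pos'],s['contact_force'])
E
```

```text
t: 8.5
tool_pos: [539.5, -196.8, 100.5]
tool_rot: [0.999, -0.035, 0.0, 0.0]
contact_force: [-0.2, 0.3, -0.9]
gripper_width: 0.368
gripper_force: 0.0
t: 9.0
tool_pos: [541.3, -197.2, 223.4]
tool_rot: [0.999, -0.035, 0.003, 0.001]
contact_force: [0.3, 0.7, -0.8]
gripper_width: 0.383
gripper_force: 0.0
[ 541.28683578 -197.24132377  223.36376168] [ 0.2854841   0.68231337 -0.83251662]
```

View pics/w5.png

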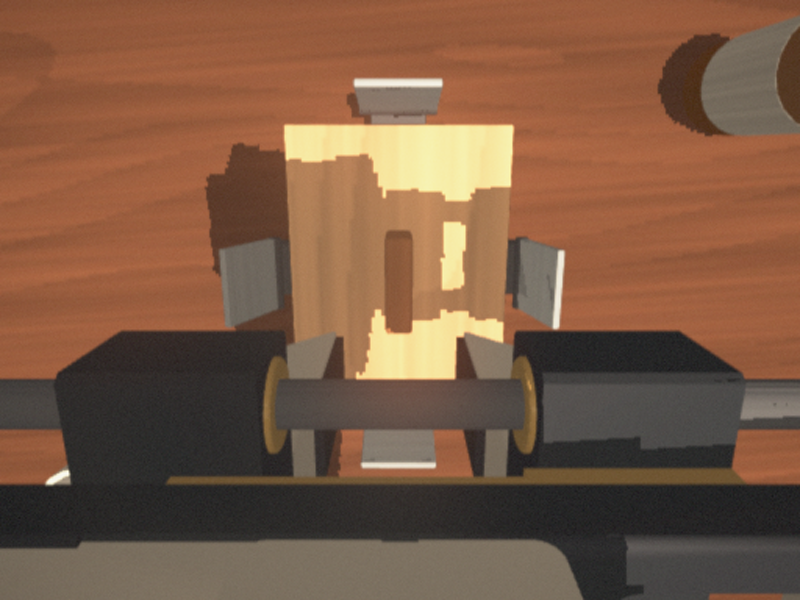

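The lid is seated squarely: the flange is centred at column 399 and the back clip at 398. Next is the front clip, with the fingers shut.

```bash
cat >> h.py <<'E'
KC=np.array([539.2,-197.4]);KY=-0.0698
def kp():
    "tool in keeper axes: x,y (mm), z, yaw rel. keeper; force"
    s=env.read_state(); p=R.from_euler('z',-KY).apply(np.r_[s['tool_pos'][:2]-KC,s['tool_pos'][2]])
    print('keeper xyz',p.round(1),'yaw',round(2*np.arctan2(s['tool_rot'][1],s['tool_rot'][0])-KY,3),'F',s['contact_force'].round(1),'t',round(s['t'],2))
E
python3 -c "from h import *; kp()"
```

```text
keeper xyz [  0.7   0.4 221.4] yaw -0.0 F [ 0.9  0.7 -0.2] t 9.05
```

```bash
python3 -m pendant '[-0.06,0,0.0,0,0,0, -0.123,0,0.02,0,0,0, -0.123,0,0.06,0,0,0, -0.123,0,0.1,0,0,0, -0.123,0,0.108,0,0,0, -0.123,0,0.108,0,0,0, -0.123,0,0.108,0,0,0]' 0 20
python3 -c "from h import *; kp()"
```

```text
t: 9.93
tool_pos: [417.7, -188.4, 113.3]
tool_rot: [0.999, -0.035, 0.001, 0.0]
contact_force: [-0.1, -0.0, -0.4]
gripper_width: 0.005
gripper_force: 0.0
keeper xyz [-121.8    0.5  113.3] yaw 0.0 F [-0.1 -0.  -0.4] t 9.93
```

```bash
python3 -m pendant '[0.016,0,-0.003,0,0,0, 0.024,0,-0.005,0,0,0, 0.032,0,-0.004,0,0,0, 0.040,0,-0.001,0,0,0, 0.046,0,0.003,0,0,0, 0.051,0,0.008,0,0,0, 0.055,0,0.013,0,0,0, 0.058,0,0.017,0,0,0, 0.058,0,0.017,0,0,0]'
python3 - <<'E'
from h import *
kp()
a=cv2.resize(env.grab_frame('scene')[120:260,140:260],(480,560),interpolation=cv2.INTER_CUBIC)
cv2.imwrite('pics/s1.png',a)
E
```

```text
t: 11.05
tool_pos: [475.5, -192.0, 95.1]
tool_rot: [0.999, -0.035, 0.001, -0.0]
contact_force: [-0.2, 0.8, -0.3]
gripper_width: 0.007
gripper_force: 0.0
keeper xyz [-63.9   1.   95.1] yaw 0.0 F [-0.2  0.8 -0.3] t 11.05
```

View pics/s1.png

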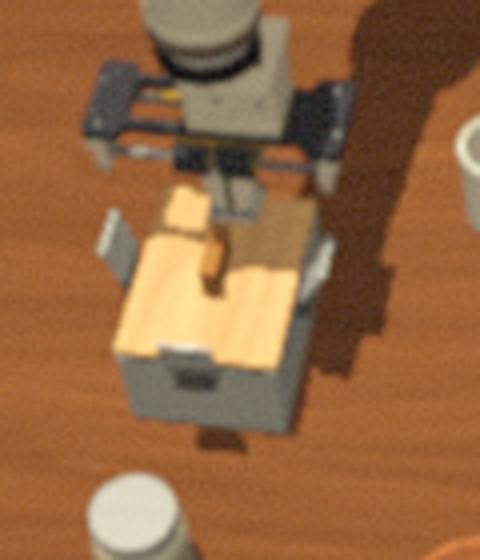

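The clip at (235,205) is folded under the fingers. Now I'll press it in small steps.

```bash
python3 -m pendant '[0.002,0,0.002,0,0,0, 0.002,0,0.003,0,0,0, 0.002,0,0.004,0,0,0]'; python3 -m pendant '[0,0,0.001,0,0,0, 0,0,0.001,0,0,0]';python3 -c "from h import *; kp()"
```

```text
t: 11.48
tool_pos: [477.0, -192.2, 91.6]
tool_rot: [0.999, -0.035, 0.001, 0.0]
contact_force: [-2.7, 1.2, 5.7]
gripper_width: 0.004
gripper_force: 2.9
t: 11.72
tool_pos: [477.0, -192.1, 90.8]
tool_rot: [0.999, -0.035, 0.001, 0.0]
contact_force: [-2.8, 1.6, 6.4]
gripper_width: 0.005
gripper_force: 3.2
keeper xyz [-62.4   0.9  90.8] yaw 0.0 F [-2.8  1.6  6.4] t 11.72
```

```bash
python3 -m pendant '[0,0,0.001,0,0,0, 0,0,0.001,0,0,0]';  python3 -m pendant '[0,0,0.0005,0,0,0, 0,0,0.0005,0,0,0]'
```

```text
t: 11.98
tool_pos: [477.1, -192.2, 90.5]
tool_rot: [0.999, -0.035, 0.001, 0.0]
contact_force: [-5.4, 3.0, 13.9]
gripper_width: 0.006
gripper_force: 6.9
t: 12.22
tool_pos: [477.1, -192.1, 90.5]
tool_rot: [0.999, -0.035, 0.001, 0.0]
contact_force: [-5.9, 2.0, 17.7]
gripper_width: 0.006
gripper_force: 9.0
```

```bash
python3 -m pendant '[0,0,0.0003,0,0,0, 0,0,0.0003,0,0,0]';  python3 -m pendant '[0,0,0,0,0,0, 0,0,0,0,0,0, 0,0,0,0,0,0, 0,0,0,0,0,0, 0,0,0,0,0,0]'
```

```text
t: 12.48
tool_pos: [477.1, -192.1, 90.4]
tool_rot: [0.999, -0.035, 0.001, 0.001]
contact_force: [-6.4, 3.5, 20.9]
gripper_width: 0.004
gripper_force: 10.2
t: 13.1
tool_pos: [477.1, -192.2, 90.4]
tool_rot: [0.999, -0.035, 0.001, 0.001]
contact_force: [-6.7, 2.1, 20.1]
gripper_width: 0.002
gripper_force: 10.2
```

```bash
python3 -m pendant '[0,0,-0.03,0,0,0, 0,0,-0.07,0,0,0, 0.06,0,-0.07,0,0,0, 0.12,0,-0.07,0,0,0, 0.175,0,-0.07,0,0,0, 0.186,0,-0.06,0,0,0, 0.186,0,-0.035,0,0,0, 0.186,0,-0.022,0,0,0, 0.186,0,-0.022,0,0,0, 0.186,0,-0.022,0,0,0]'
python3 -c "from h import *; kp()"
```

```text
t: 14.35
tool_pos: [662.3, -205.6, 111.4]
tool_rot: [0.999, -0.035, 0.001, 0.0]
contact_force: [0.1, -0.3, 0.6]
gripper_width: 0.005
gripper_force: 0.0
keeper xyz [123.3   0.4 111.4] yaw -0.0 F [ 0.1 -0.3  0.6] t 14.35
```

```bash
python3 -m pendant '[-0.018,0,-0.005,0,0,0, -0.026,0,-0.007,0,0,0, -0.034,0,-0.006,0,0,0, -0.042,0,-0.003,0,0,0, -0.048,0,0.001,0,0,0, -0.053,0,0.006,0,0,0, -0.057,0,0.011,0,0,0, -0.060,0,0.015,0,0,0, -0.061,0,0.0175,0,0,0, -0.061,0,0.019,0,0,0]'
python3 -m pendant '[0,0,0.001,0,0,0, 0,0,0.002,0,0,0, 0,0,0.002,0,0,0]'
python3 -c "from h import *; kp()"
```

```text
t: 15.6
tool_pos: [600.8, -201.1, 91.4]
tool_rot: [0.999, -0.035, -0.0, 0.0]
contact_force: [1.5, 0.1, 5.9]
gripper_width: 0.005
gripper_force: 2.7
t: 15.98
tool_pos: [600.7, -201.1, 90.4]
tool_rot: [0.999, -0.035, -0.001, 0.0]
contact_force: [-1.3, 0.4, 11.2]
gripper_width: 0.004
gripper_force: 5.6
keeper xyz [61.6  0.6 90.4] yaw 0.0 F [-1.3  0.4 11.2] t 15.97
```

```bash
python3 -m pendant '[0,0,0.0006,0,0,0, 0,0,0.0006,0,0,0]'; python3 -m pendant '[0,0,0.0003,0,0,0, 0,0,0.0003,0,0,0]'
```

```text
t: 16.23
tool_pos: [600.8, -201.1, 90.3]
tool_rot: [0.999, -0.035, -0.001, 0.0]
contact_force: [-1.8, -0.7, 14.2]
gripper_width: 0.002
gripper_force: 7.4
t: 16.48
tool_pos: [600.7, -201.1, 90.3]
tool_rot: [0.999, -0.035, -0.001, 0.0]
contact_force: [-2.9, 1.9, 16.0]
gripper_width: 0.005
gripper_force: 8.3
```

```bash
python3 -m pendant '[0,0,0.0004,0,0,0, 0,0,0.0008,0,0,0, 0,0,0.0008,0,0,0]'; python3 -m pendant '[0,0,0,0,0,0, 0,0,0,0,0,0, 0,0,0,0,0,0, 0,0,0,0,0,0, 0,0,0,0,0,0]'
```

```text
t: 16.85
tool_pos: [600.8, -201.1, 90.2]
tool_rot: [0.999, -0.035, -0.0, 0.001]
contact_force: [-5.1, 1.8, 21.7]
gripper_width: 0.007
gripper_force: 10.7
t: 17.48
tool_pos: [600.8, -201.1, 90.3]
tool_rot: [0.999, -0.035, -0.0, 0.001]
contact_force: [-5.7, 1.7, 21.8]
gripper_width: 0.009
gripper_force: 10.7
```

```bash
python3 -m pendant '[0,0,-0.03,0,0,0, 0,0,-0.08,0,0,0, -0.061,0,-0.08,0,0,0, -0.061,0,-0.08,0,0,0]'
python3 -c "from h import *; kp(); print(env.read_state()['qpos'].round(2))"
```

```text
t: 17.98
tool_pos: [531.6, -196.2, 164.9]
tool_rot: [0.999, -0.035, -0.006, -0.0]
contact_force: [0.5, -0.8, 0.6]
gripper_width: 0.002
gripper_force: 0.0
keeper xyz [ -7.6   0.7 164.9] yaw -0.001 F [ 0.5 -0.8  0.6] t 17.98
[ 0.74  0.45 -0.56  1.81  0.29  0.97 -1.58]
```

```bash
python3 -m pendant '[0,-0.03,0,0,0,0.18, 0,-0.06,0,0,0,0.36]'
python3 -c "from h import *; kp(); print(env.read_state()['qpos'].round(2))"
```

```text
t: 18.23
tool_pos: [542.8, -136.9, 166.5]
tool_rot: [0.976, -0.217, -0.002, 0.0]
contact_force: [0.1, 0.4, 0.2]
gripper_width: 0.006
gripper_force: 0.0
keeper xyz [ -0.6  60.6 166.5] yaw -0.368 F [0.1 0.4 0.2] t 18.23
[ 0.6   0.42 -0.5   1.83  0.24  0.95 -2.02]
```

```bash
python3 -m pendant '[-0.017,-0.044,0,0,0,-0.18, -0.017,-0.044,0,0,0,-0.36, -0.017,-0.044,0,0,0,-0.54, -0.017,-0.044,0,0,0,-0.72, -0.017,-0.044,0,0,0,-0.9, -0.017,-0.044,0,0,0,-1.08, -0.017,-0.044,0,0,0,-1.26, -0.017,-0.044,0,0,0,-1.44, -0.017,-0.044,0,0,0,-1.62, -0.017,-0.044,0,0,0,-1.80]'
python3 -c "from h import *; kp(); print(env.read_state()['qpos'].round(2))"
```

```text
t: 19.48
tool_pos: [545.9, -90.2, 166.5]
tool_rot: [0.773, 0.635, -0.001, -0.001]
contact_force: [0.9, 0.0, -0.5]
gripper_width: 0.004
gripper_force: 0.0
keeper xyz [ -0.8 107.5 166.5] yaw 1.446 F [ 0.9  0.  -0.5] t 19.48
[ 0.81  0.53 -0.91  1.84  0.49  1.02 -0.49]
```

```bash
python3 -m pendant '[0,0,0.01,0,0,-0.125, 0,0,0.035,0,0,-0.125, 0,0,0.05,0,0,-0.125, 0,0,0.053,0,0,-0.125, 0,0,0.053,0,0,-0.125, 0,0,0.053,0,0,-0.125]'
python3 -c "from h import *; kp()"
```

```text
t: 20.23
tool_pos: [547.9, -89.8, 115.5]
tool_rot: [0.733, 0.68, 0.0, 0.0]
contact_force: [0.1, -0.4, 1.0]
gripper_width: 0.004
gripper_force: 0.0
keeper xyz [  1.2 107.9 115.5] yaw 1.565 F [ 0.1 -0.4  1. ] t 20.23
```

```bash
python3 -m pendant '[-0.018,0,0,0,0,0, -0.026,0,-0.002,0,0,0, -0.034,0,-0.002,0,0,0, -0.041,0,-0.001,0,0,0, -0.047,0,0.002,0,0,0, -0.052,0,0.006,0,0,0, -0.057,0,0.011,0,0,0, -0.061,0,0.016,0,0,0, -0.064,0,0.020,0,0,0, -0.066,0,0.023,0,0,0]'
python3 -m pendant '[0,0,0.001,0,0,0, 0,0,0.002,0,0,0, 0,0,0.002,0,0,0]'
python3 -c "from h import *; kp()"
```

```text
t: 21.48
tool_pos: [542.2, -156.5, 91.5]
tool_rot: [0.733, 0.68, -0.0, 0.0]
contact_force: [0.1, 2.4, 3.1]
gripper_width: 0.001
gripper_force: 1.6
t: 21.85
tool_pos: [542.2, -156.7, 90.4]
tool_rot: [0.733, 0.68, -0.001, 0.001]
contact_force: [-2.7, 0.4, 8.0]
gripper_width: 0.006
gripper_force: 4.3
keeper xyz [ 0.1 40.8 90.4] yaw 1.565 F [-2.7  0.4  8. ] t 21.85
```

```bash
python3 -m pendant '[0,0,0.0008,0,0,0, 0,0,0.0008,0,0,0]'; python3 -m pendant '[0,0,0.0006,0,0,0, 0,0,0.0006,0,0,0]'
```

```text
t: 22.1
tool_pos: [542.2, -156.7, 90.3]
tool_rot: [0.733, 0.68, -0.001, 0.001]
contact_force: [-4.3, 0.0, 14.6]
gripper_width: 0.003
gripper_force: 7.5
t: 22.35
tool_pos: [542.2, -156.7, 90.3]
tool_rot: [0.733, 0.68, -0.001, 0.001]
contact_force: [-7.5, 1.0, 20.1]
gripper_width: 0.006
gripper_force: 9.8
```

```bash
python3 -m pendant '[0,0,0,0,0,0, 0,0,0,0,0,0, 0,0,0,0,0,0, 0,0,0,0,0,0, 0,0,0,0,0,0]'
python3 -m pendant '[0,0,-0.03,0,0,0, 0,0,-0.07,0,0,0, -0.06,0,-0.07,0,0,0, -0.12,0,-0.07,0,0,0, -0.147,0,-0.065,0,0,0, -0.147,0,-0.05,0,0,0, -0.147,0,-0.025,0,0,0, -0.147,0,-0.022,0,0,0, -0.147,0,-0.022,0,0,0]'
python3 -c "from h import *; kp()"
```

```text
t: 22.98
tool_pos: [542.2, -156.7, 90.3]
tool_rot: [0.733, 0.68, -0.001, 0.001]
contact_force: [-6.4, 1.0, 19.8]
gripper_width: 0.004
gripper_force: 9.8
t: 24.1
tool_pos: [531.4, -301.0, 110.3]
tool_rot: [0.733, 0.681, 0.0, -0.0]
contact_force: [-0.3, -0.1, 1.2]
gripper_width: 0.005
gripper_force: 0.0
keeper xyz [  -0.5 -103.9  110.3] yaw 1.567 F [-0.3 -0.1  1.2] t 24.1
```

```bash
python3 -m pendant '[0.0165,0,-0.006,0,0,0, 0.0245,0,-0.008,0,0,0, 0.0325,0,-0.008,0,0,0, 0.0385,0,-0.007,0,0,0, 0.0455,0,-0.004,0,0,0, 0.0505,0,0,0,0,0, 0.0555,0,0.005,0,0,0, 0.0595,0,0.010,0,0,0, 0.0625,0,0.014,0,0,0, 0.0645,0,0.017,0,0,0]'
python3 -m pendant '[0,0,0.001,0,0,0, 0,0,0.002,0,0,0, 0,0,0.002,0,0,0]'
python3 -c "from h import *; kp()"
```

```text
t: 25.35
tool_pos: [536.2, -237.1, 93.1]
tool_rot: [0.733, 0.68, 0.0, -0.0]
contact_force: [-0.3, -3.2, 2.8]
gripper_width: 0.005
gripper_force: 1.6
t: 25.72
tool_pos: [536.2, -236.8, 91.3]
tool_rot: [0.733, 0.68, 0.0, -0.0]
contact_force: [-0.1, 1.7, 2.3]
gripper_width: 0.001
gripper_force: 1.2
keeper xyz [ -0.3 -39.6  91.3] yaw 1.566 F [-0.1  1.7  2.3] t 25.73
```

```bash
python3 -m pendant '[0,0,0.001,0,0,0, 0,0,0.001,0,0,0]'; python3 -m pendant '[0,0,0.0008,0,0,0, 0,0,0.0008,0,0,0]'
```

```text
t: 25.98
tool_pos: [536.2, -236.8, 90.5]
tool_rot: [0.733, 0.68, 0.0, -0.0]
contact_force: [-0.8, 2.2, 5.7]
gripper_width: 0.005
gripper_force: 2.4
t: 26.22
tool_pos: [536.2, -236.8, 90.4]
tool_rot: [0.733, 0.68, 0.0, -0.0]
contact_force: [-2.7, 3.8, 11.1]
gripper_width: 0.003
gripper_force: 5.3
```

```bash
python3 -m pendant '[0,0,0.0005,0,0,0, 0,0,0.0009,0,0,0, 0,0,0.0009,0,0,0]'
```

```text
t: 26.6
tool_pos: [536.3, -236.8, 90.3]
tool_rot: [0.733, 0.68, -0.0, -0.0]
contact_force: [-5.9, 3.8, 17.3]
gripper_width: 0.003
gripper_force: 8.6
```

```bash
python3 -m pendant '[0,0,0.0004,0,0,0, 0,0,0.0004,0,0,0, 0,0,0.0004,0,0,0]'; python3 -m pendant '[0,0,0.0,0,0,0, 0,0,0,0,0,0, 0,0,0,0,0,0, 0,0,0,0,0,0, 0,0,0,0,0,0]'
python3 -m pendant '[0,0,-0.03,0,0,0, 0,0,-0.08,0,0,0, 0,0,-0.14,0,0,0, -0.0,0.0,-0.2,0,0,0, -0.0,-0.06,-0.2,0,0,0, -0.0,-0.12,-0.2,0,0,0, -0.0,-0.12,-0.2,0,0,0, -0.0,-0.12,-0.2,0,0,0]'
python3 - <<'E'
from h import *
kp()
a=env.grab_frame('scene')[120:270,130:260]; b=env.grab_frame('top')[150:260,250:380]
cv2.imwrite('pics/fin.png',np.hstack([cv2.resize(a,(400,500),interpolation=cv2.INTER_CUBIC),cv2.resize(b,(400,500),interpolation=cv2.INTER_CUBIC)]))
E
```

```text
t: 26.98
tool_pos: [536.2, -236.8, 90.2]
tool_rot: [0.733, 0.68, -0.0, -0.0]
contact_force: [-6.6, 5.1, 20.1]
gripper_width: 0.006
gripper_force: 10.1
t: 27.6
tool_pos: [536.3, -236.8, 90.2]
tool_rot: [0.733, 0.68, -0.0, -0.0]
contact_force: [-6.8, 5.2, 20.3]
gripper_width: 0.007
gripper_force: 10.0
t: 28.6
tool_pos: [416.4, -230.0, 288.5]
tool_rot: [0.734, 0.679, -0.0, 0.001]
contact_force: [0.4, -0.9, 0.4]
gripper_width: 0.007
gripper_force: 0.0
keeper xyz [-120.3  -41.   288.5] yaw 1.563 F [ 0.4 -0.9  0.4] t 28.6
```

View pics/fin.png

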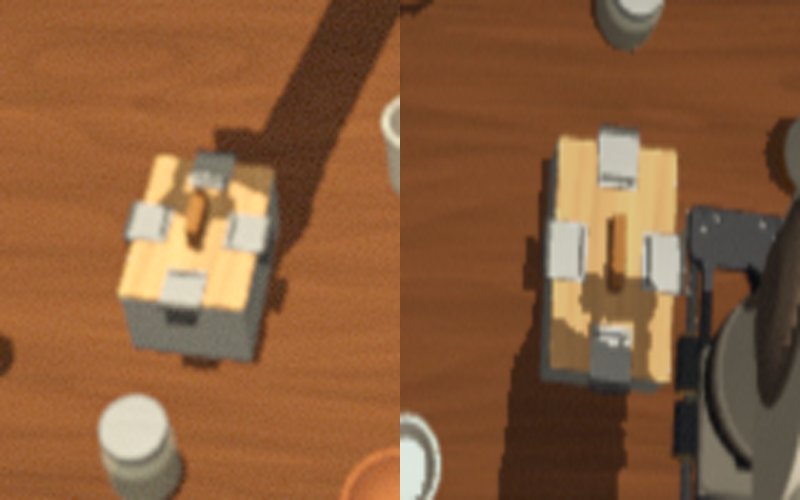

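Both views show all four clips lying flat on the lid; in the scene half they are at (213,170), (184,288), (248,232) and (150,222). The bystanders in view haven't moved and the arm is clear, so I'm handing in.

```bash
python3 -c "
from rig import env
print(env.close_job())"
```

```text
the job is handed in; nothing more can be done
None
```

The lid is set in the mouth, and the front, back, left and right clips were folded in that order, each held flat at about 20–22 N downward for over half a second; the job was handed in at about 29 s, with the arm clear.

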